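# Wind the chart recorder and run its drum round once

## Task

Get the drum chart recorder ready for a new week: wind its key clockwise, by repeated partial turns, until it comes up against its stop, without forcing it there. Then take the drum round clockwise by its finger knob: let the clip bar go past the pen once, and leave it at the pen the next time round. Leave everything else on the bench where it stands.

Things in the scene. Friction and masses are not known exactly. Their poses are not given: they have to be found in the camera images.
- recorder: the drum chart recorder, fixed: a grey base board 170 x 330 mm, top 30 mm up. On its +y half a grey clockwork housing (120 x 110 mm, top 96 mm up) with the upright winding key, on its -y half the chart drum; between them at the far edge a pen post (12 mm thick, top 107 mm up) with a thin pen arm to the drum's side. Origin: centre of the underside; x away from the robot at yaw 0, z up.
- key_grip (a point): middle of the winding key's flat two-winged grip: a steel plate 42 mm wide along this point's x, 9 mm thick along y, 26 mm tall along z (13 mm above and below the point). z (up) is the winding axis; it winds clockwise seen from above. Beneath it a 9 mm shank, and 33 mm below the point a 32 mm wide collar on the housing.
- winding (a joint): how far the spring is wound (rad), 0 run down, growing as the key turns clockwise seen from above. About one turn is still to go, with a steady drag of 0.1 to 0.2 N m; it stays where it is left. Fully wound it comes up against a solid stop, at 12.0.
- key_strain (a joint): elastic twist of the key on its arbor (rad, clockwise positive), 1.2 N m per rad, 0 when nobody turns it: up to 0.17 in normal winding, more only when the key is pressed on against the stop; above 0.45 (0.54 N m) the key is being forced.
- drum_axis (a point): centre of the chart drum's top face. The drum is upright, 93 mm in diameter, its top 128 mm above the table; it turns about this vertical axis with light drag and stays where it is left.
- drum (a joint): turn of the drum (rad), growing clockwise seen from above. 0: the clip bar is at the pen, 6.283: at the pen again one turn later.
- knob_grip (a point): the drum's freely spinning upright finger knob, 12 mm in diameter, 26 mm tall, 31 mm off the drum's axis, across the axis from the clip bar; the point is on its axis, 16 mm above the drum's top face and 10 mm below the knob's upper end. It goes round with the drum.
- clip (a point): the clip bar, a dark steel strip 7 mm wide up the drum's side and 20 mm in over the top edge; the point is on it at the top edge.
- pen_tip (a point): the pen's tip, fixed, beside the drum 28 mm below its top
- flask0: a conical flask, 74 mm wide and 108 mm tall, behind the instruments. Loose, to be left alone. Origin: centre of its base
- flask1: a conical flask like flask0. Loose, to be left alone. Origin: centre of its base
- flask2: a conical flask like flask0. Loose, to be left alone. Origin: centre of its base
- reagent: an amber bottle 66 mm wide, 130 mm tall, near the far edge. Loose, to be left alone. Origin: centre of its base
- powder_jar: a white jar 60 mm wide, 85 mm tall, near the far edge. Loose, to be left alone. Origin: centre of its base
- weigh_cup: a small white cup 44 mm wide, 40 mm tall, on the pan of the bench balance. Loose, to be left alone. Origin: centre of its base
- oil_bottle: a small amber bottle 24 mm wide, 45 mm tall, standing on the near edge of the recorder's base board. Loose, to be left alone. Origin: centre of its base
- screwdriver: a black-handled screwdriver 150 mm long, lying on the table on the robot's side of the recorder. Loose, to be left alone. Origin: its middle, on the underside
- balance: a white bench balance, 190 x 160 mm, 66 mm tall to its round pan, fixed beside the recorder; leave alone. Origin: centre of its underside

How it is judged:
By the outcome, as a careful person would: the job done as asked, in the order asked, and still so for the second after the job is handed in, with the robot touching nothing.
It also fails if it takes over 70 s, if anything falls off the work surface, if the arm or the gripper's body presses on something with over 40 N, if the wrist force passes 120 N, or if a joint passes its speed limit or range.

## Robot

A 6-joint arm with a two-finger parallel gripper is mounted at the origin on the work surface. World frame = base frame: x ahead of the robot, y to its left, z up, the work surface at z = 0. Lengths are in mm, angles in rad, forces in N, time in s.
With the tool pointing down it reaches from about 325 to 775 mm from the base axis. Payload 5.5 kg.
Tool frame: the origin (TCP) lies midway between the tips of the shut fingers; the grasp point (between the pads) lies 19 mm behind it (env.pinch_z is the distance from the TCP to the grasp point, in mm); z points along the fingers, y is the line along which they close (so a half turn about z gives the same grasp; the last joint's range is limited). The gripper opens to 85 mm and grips with 20 to 120 N. Pads are 22 mm wide; open, the fingers measure 114 mm over their backs; the gripper's body (76 mm by 85 mm) begins 54 mm behind the grasp point. The pads swing forward as they close: fully open they stand 13 mm farther back than shut.
Start: joints at [1.08, 0.091, 1.231, -0, 1.82, -0.057], TCP at [252.199, 544.437, 231.275] pointing down, gripper open.
Joint ranges: [-2.87, 2.87], [-0.86, 2.18], [0.17, 2.46], [-1.51, 4.65], [0.06, 2.69], [-2.65, 2.65]. Speed limits (rad/s): [2.57, 2.57, 3.01, 3.14, 3.14, 3.14].

## Interface

Orientations are given as a unit quaternion [w, x, y, z].
In Python, from plant import env gives the robot as it stands.
- The arm moves only by the tool step_arm, never from a script. Its argument "deltas" is a list of rows, each a list of 3 entries, a list of its own where there are three numbers: the turn, a rotation vector about the tool's x, y, z scaled (see below), then the shift along the tool's x, y, z scaled (see below), then the opening, from 0 (shut) to 1 (fully open). A call has 1 to 8 rows; each row is the pose to reach, as a shift and turn from the pose commanded when the call began, along the tool's axes at that moment; what a row does not reach only later rows make up. The controller multiplies each number of a shift by 500 mm and each number of a turn by 45 degrees. A row lasts 1/8 s, in which the tool goes at most 62.5 mm and 10.7 degrees, less where a joint would pass 70% of its speed; a pose out of reach is approached as far as the arm can. A call with a number of a shift or a turn outside -1 to 1 is refused whole. A call with a gripper value outside its range is refused whole. The fingers move at their own pace and stop on an object; "force" is the grip in N (left out, the last holds). Time passes only in rows, so rows that repeat a pose let the fingers close. It gives the time, the measured TCP pose, the force, the opening and the grip force at its end, in the units of the state.
- env.read_state(): the state, without advancing time (a new reading comes with each control period).
- env.read_camera(name): name is "scene" or "side" or "wrist"; returns a dict with "pixels" (480x640x3 uint8, red, green, blue), "camera_matrix" (3x3 intrinsics, pixels), "eye" and "rotation" of the camera in the world; the wrist camera has in their place "mount" (4x4, takes a point from camera to tool coordinates, whose origin is the TCP and whose axes are the flange's). Camera axes: x right, y up, looking along -z (the intrinsics and any distortion apply to the point x, -y, -z); pixel columns grow to the right and rows downward; lengths in mm; the calibration is good to about 2 mm. A picture is of the moment at which its call begins: read the wrist's pose just before it. There is no depth.
- env.finish_job(): hands the job in; it is judged then, once.
The state is a dict: "time": time; "joint_pos": joint angles; "qvel": joint speeds; "tau": joint torques, N m; "position": TCP position; "eef_rot": TCP orientation; "force": force on the tool from outside, world axes, zero at the start; "wrist_torque": the same for the moment, N m; "gripper_width": finger opening in mm; "grasp_force": force on a finger pad.
Only numpy, scipy, OpenCV 4.12 (cv2) and the standard library are available. Lean on these libraries where they do the work, as an engineer would, in place of code of your own. Each camera call takes 0.05 s, during which the arm holds its last target. There are 200 camera calls.

## Working session

There is one attempt and no reset: what is moved stays moved. The work goes in short steps, Python scripts to look and compute and a tool call to move; the robot and the scene stay as the last step left them, time stands still between calls to the robot, and variables do not carry over. Pictures are saved under pics/ and viewed, at most 10 in all, crops included, and the job is handed in when it is done.

Besides the shell and the picture viewer there is one more tool, called after "Emit:" as name(argument=value, ...), one argument or row to a line, values as JSON. step_arm: Moves the arm, as the interface text tells. Its arguments: {"type":"object","properties":{"deltas":{"type":"array","items":{"type":"array"}},"force":{"type":"number"}},"required":["deltas"]}

```bash
ls; mkdir -p pics; python3 - <<'E'
from plant import env
import cv2,numpy as np
np.set_printoptions(precision=4,suppress=True)
s=env.read_state();print({k:np.round(v,3) for k,v in s.items()},env.pinch_z)
for n in("scene","side"):
    c=env.read_camera(n);cv2.imwrite(f"pics/{n}0.png",c["pixels"][:,:,::-1])
    print(n,c["camera_matrix"],c["eye"],c["rotation"],[k for k in c])
c=env.read_camera("wrist");print(c["mount"],c["camera_matrix"],c.keys());cv2.imwrite("pics/wrist0.png",c["pixels"][:,:,::-1])
E
```

```text
pics
{'time': np.float64(0.0), 'joint_pos': array([ 1.08 ,  0.092,  1.232, -0.   ,  1.82 , -0.057]), 'qvel': array([-0.001,  0.   ,  0.001,  0.001,  0.002,  0.002]), 'tau': array([  0.   , -45.877, -41.799,  -0.   ,   0.013,  -0.   ]), 'position': array([252.049, 544.17 , 230.128]), 'eef_rot': array([-0.   ,  0.215,  0.977, -0.001]), 'force': array([-0.06 ,  0.329, -0.105]), 'wrist_torque': array([-0.011, -0.017,  0.044]), 'grasp_force': np.float64(0.0), 'gripper_width': np.float64(85.632)} 18.700000000000003
scene [[592.8083   0.     314.2366]
 [  0.     592.8083 245.2121]
 [  0.       0.       1.    ]] [1231.8731  621.2356  960.6291] [0.3445 0.1609 0.3657 0.8495] ['pixels', 'camera_matrix', 'eye', 'rotation']
side [[456.0916   0.     314.8018]
 [  0.     456.0916 247.1218]
 [  0.       0.       1.    ]] [ 361.3157 -592.8837  681.9374] [ 0.9031  0.3947 -0.074  -0.1519] ['pixels', 'camera_matrix', 'eye', 'rotation']
[[   0.0005    0.957     0.2902   73.7131]
 [   1.        0.0001   -0.0019   -0.3689]
 [  -0.0018    0.2902   -0.957  -143.5532]
 [   0.        0.        0.        1.    ]] [[349.0397   0.     317.2986]
 [  0.     349.0397 238.2785]
 [  0.       0.       1.    ]] dict_keys(['pixels', 'camera_matrix', 'mount'])
```

View pics/scene0.png

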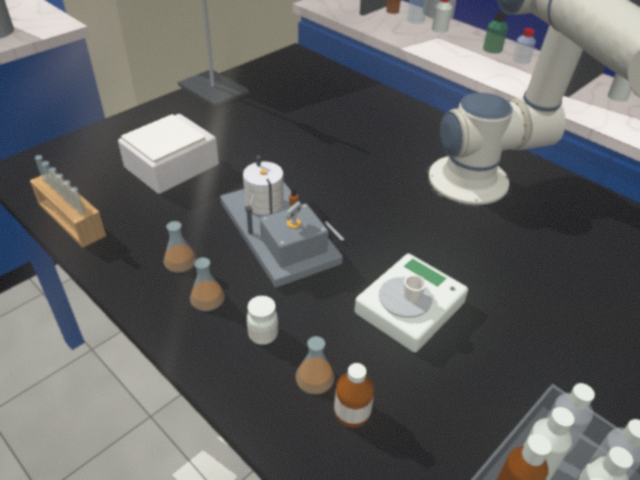

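View pics/side0.png

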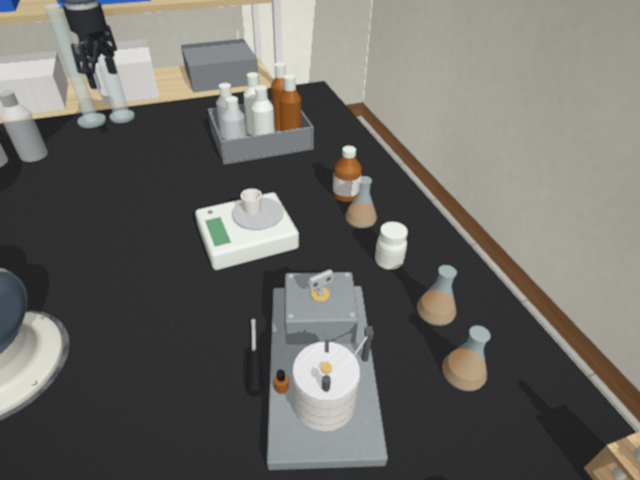

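The scene view shows the recorder with its drum at about (263,188) and key at about (294,213). The side view has the drum top at (326,370), knob at (326,383), key at (321,278) and clip at (327,347). Next I'll zoom in on both.

```bash
cat > h.py <<'E'
import numpy as np,cv2
from scipy.spatial.transform import Rotation as R
from plant import env
np.set_printoptions(precision=3,suppress=True)
def rot(q): q=np.asarray(q,float); return R.from_quat(np.r_[q[1:],q[0]]).as_matrix()
def cam(n):
    s=env.read_state(); c=env.read_camera(n)
    if n=="wrist":
        T=np.eye(4);T[:3,:3]=rot(s["eef_rot"]);T[:3,3]=s["position"];T=T@c["mount"]
        c["E"],c["R"]=T[:3,3],T[:3,:3]
    else: c["E"],c["R"]=np.array(c["eye"]),rot(c["rotation"]) if np.size(c["rotation"])==4 else np.array(c["rotation"])
    return c
def ray(c,u,v):
    K=c["camera_matrix"]; d=c["R"]@np.array([(u-K[0,2])/K[0,0],-(v-K[1,2])/K[1,1],-1]); return c["E"],d/np.linalg.norm(d)
def proj(c,p):
    K=c["camera_matrix"]; q=c["R"].T@(np.asarray(p,float)-c["E"]); return np.array([K[0,2]+K[0,0]*q[0]/-q[2],K[1,2]+K[1,1]*q[1]/q[2]])
def onz(c,u,v,z): e,d=ray(c,u,v); return e+d*(z-e[2])/d[2]
def tri(*cuv):
    A=0;b=0
    for c,u,v in cuv:
        e,d=ray(c,u,v);P=np.eye(3)-np.outer(d,d);A=A+P;b=b+P@e
    return np.linalg.solve(A,b)
E
python3 - <<'E'
from h import *
a=cam("scene")["pixels"][145:285,215:350];b=cam("side")["pixels"][260:470,240:400]
a=cv2.resize(a,None,fx=3,fy=3,interpolation=cv2.INTER_CUBIC);b=cv2.resize(b,None,fx=2.4,fy=2.4,interpolation=cv2.INTER_CUBIC)
o=np.zeros((max(a.shape[0],b.shape[0]),a.shape[1]+b.shape[1],3),np.uint8);o[:a.shape[0],:a.shape[1]]=a;o[:b.shape[0],a.shape[1]:]=b
print(a.shape,b.shape);cv2.imwrite("pics/z.png",o[:,:,::-1])
E
```

```text
(420, 405, 3) (504, 384, 3)
```

View pics/z.png

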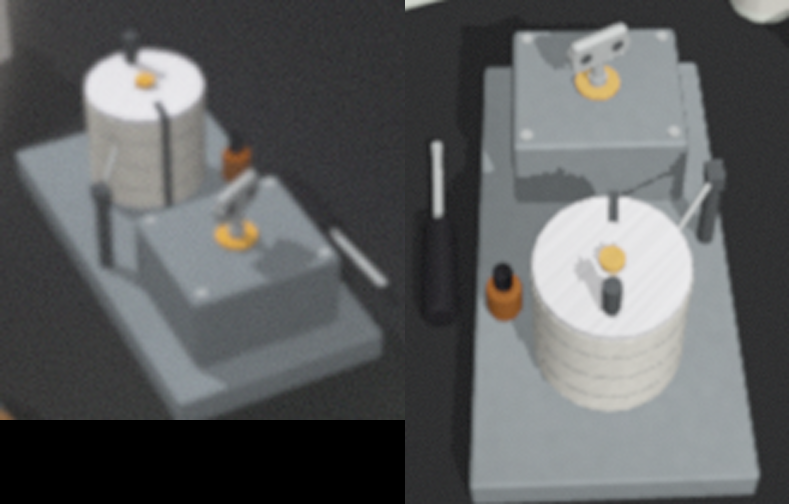

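```bash
python3 - <<'E'
from h import *
S,D=cam("scene"),cam("side")
s=lambda x,y:(S,215+x/3-.33,145+y/3-.33)
d=lambda x,y:(D,240+(x-405)/2.4-.3,260+y/2.4-.3)
for n,p,q in [("drumcap",(146,79),(612,259)),("collar",(236,235),(598,83)),("keyA near? top",(218,207),(573,58)),("keyB",(252,175),(626,30)),("knobtop",(130,38),(612,282)),("clip edge",(164,109),(613,219)),("clip in",(157,101),(613,219)),("posttop",(101,190),(714,170)),("oilcap",(237,140),(503,272)),("hscrew left",(150,220),(674,131)),("hscrew2",(202,293),(662,37)),("hscrew3",(324,252),(530,37)),("pen tip",(108,172),(683,227))]:
    A,B=s(*p),d(*q);P=tri(A,B);print(n,P,"res",proj(S,P)-A[1:],proj(D,P)-B[1:])
for p in [(17,155),(180,405),(380,335)]: print("base S",onz(*s(*p),30))
for p in [(472,490),(758,478),(487,66),(695,62)]: print("base D",onz(*d(*p),30))
for p in [(437,145),(437,215),(437,320)]: print("sd",onz(*d(*p),10))
E
```

```text
drumcap [ 499.112 -267.802  130.936] res [-0.58   0.111] [-0.965 -0.302]
collar [ 548.886 -110.483   96.774] res [-0.384  0.098] [-0.493 -0.163]
keyA near? top [ 543.149 -115.145  122.937] res [ 6.031 -1.723] [7.954 2.577]
keyB [ 554.087 -108.314  153.598] res [-6.868  1.688] [-8.874 -3.077]
knobtop [ 489.744 -294.622  152.183] res [-0.039  0.007] [-0.068 -0.021]
clip edge [ 510.005 -236.734  123.669] res [-1.239  0.249] [-1.948 -0.615]
clip in [ 510.075 -241.607  129.277] res [-0.386  0.078] [-0.614 -0.192]
posttop [ 592.822 -211.931  104.118] res [-0.169  0.022] [-0.24  -0.063]
oilcap [ 446.161 -218.724   70.083] res [-0.336  0.095] [-0.529 -0.186]
hscrew left [ 583.405 -167.641   96.204] res [-0.348  0.061] [-0.468 -0.134]
hscrew2 [609.489 -81.993  95.596] res [-0.543  0.115] [-0.643 -0.192]
hscrew3 [516.05  -51.871  97.347] res [-0.656  0.218] [-0.805 -0.305]
pen tip [ 562.586 -238.1     89.882] res [ 0.554 -0.079] [0.828 0.23 ]
base S [ 558.605 -367.324   30.   ]
base S [653.144 -57.497  30.   ]
base S [495.113  -8.128  30.   ]
base D [ 395.221 -326.776   30.   ]
base D [ 555.097 -374.982   30.   ]
base D [492.944 -10.525  30.   ]
base D [652.865 -60.149  30.   ]
sd [438.385 -59.366  10.   ]
sd [ 423.093 -121.792   10.   ]
sd [ 403.105 -203.392   10.   ]
```

```bash
python3 - <<'E'
from h import *
S,D=cam("scene"),cam("side")
s=lambda x,y:(S,215+x/3-.33,145+y/3-.33)
d=lambda x,y:(D,240+(x-405)/2.4-.3,260+y/2.4-.3)
for n,p,q in [("keytop+",(218,207),(626,30)),("keytop-",(252,173),(573,55)),("pen tip",(114,148),(682,228)),("pen out",(106,178),(710,187))]:
    A,B=s(*p),d(*q);P=tri(A,B);print(n,P,"res",proj(S,P)-A[1:],proj(D,P)-B[1:])
s=env.read_state(); M=rot(s["eef_rot"]);print(M, M.T@(np.array([549,-110.5,200])-s["position"])/500)
E
```

```text
keytop+ [ 570.418 -105.93   139.012] res [-0.286  0.07 ] [-0.364 -0.117]
keytop- [ 527.279 -116.748  139.951] res [-0.565  0.162] [-0.755 -0.265]
pen tip [ 554.082 -245.125  104.316] res [-0.919  0.13 ] [-1.404 -0.398]
pen out [ 582.849 -221.797  104.008] res [-1.265  0.162] [-1.836 -0.497]
[[-0.907  0.42  -0.   ]
 [ 0.42   0.907 -0.   ]
 [ 0.    -0.    -1.   ]] [-1.089 -0.939  0.063]
```

Emit:
step_arm(
  deltas=[
    [[0,0,-0.433],[-0.6,-0.52,0],1],
    [[0,0,-0.433],[-0.6,-0.52,0],1],
    [[0,0,-0.433],[-0.6,-0.52,0],1],
    [[0,0,-0.433],[-0.6,-0.52,0],1],
    [[0,0,-0.433],[-0.6,-0.52,0],1],
    [[0,0,-0.433],[-0.6,-0.52,0],1],
    [[0,0,-0.433],[-0.6,-0.52,0],1],
    [[0,0,-0.433],[-0.6,-0.52,0],1],
  ],
  force=50,
)

```text
time: 1.45
position: [415.6, 181.1, 231.5]
eef_rot: [0.0, 0.049, 0.999, 0.0]
force: [-0.8, 0.2, 0.3]
gripper_width: 85.1
grasp_force: 0.0
```

```bash
cat > go.py <<'E'
import sys
from h import *
s=env.read_state();M=rot(s["eef_rot"]);t=np.array([float(v) for v in sys.argv[1:4]])
psi=np.arctan2(M[1,0],M[0,0])
print("t",s["time"],"p",s["position"],"psi",psi,"j6",s["joint_pos"][5],"F",s["force"],"T",s["wrist_torque"],"w",s["gripper_width"],"g",s["grasp_force"])
print("shift",M.T@(t-s["position"])/500)
if len(sys.argv)>4: d=(psi-float(sys.argv[4])+np.pi)%(2*np.pi)-np.pi; print("turn z",d/(np.pi/4))
E
python3 go.py 549 -110.5 200 3.388
```

```text
t 1.45 p [415.643 181.055 231.451] psi 3.044448345574983 j6 -1.1378715618333113 F [-0.772  0.15   0.292] T [ 0.024  0.026 -0.017] w 85.12589113975037 g 0.0
shift [-0.322 -0.554  0.063]
turn z -0.4374235520731206
```

Emit:
step_arm(
  deltas=[
    [[0,0,-0.437],[-0.322,-0.554,0.02],1],
    [[0,0,-0.437],[-0.322,-0.554,0.02],1],
    [[0,0,-0.437],[-0.322,-0.554,0.02],1],
    [[0,0,-0.437],[-0.322,-0.554,0.02],1],
    [[0,0,-0.437],[-0.322,-0.554,0.02],1],
    [[0,0,-0.437],[-0.322,-0.554,0.02],1],
    [[0,0,-0.437],[-0.322,-0.554,0.02],1],
  ],
)

```text
time: 2.33
position: [550.0, -108.7, 220.3]
eef_rot: [-0.001, -0.124, 0.992, 0.0]
force: [0.9, 0.5, -0.1]
gripper_width: 85.4
grasp_force: 0.0
```

```bash
python3 go.py 549 -110.5 115 3.388; python3 - <<'E'
from h import *
c=cam("wrist")
for n,p in [("key",(549,-110.5,130)),("keytop+",(569.4,-105.3,143)),("keytop-",(528.6,-115.7,143)),("drum",(499,-268,128))]: print(n,proj(c,p))
cv2.imwrite("pics/w1.png",c["pixels"][:,:,::-1])
E
```

```text
t 2.325 p [ 549.968 -108.725  220.318] psi -2.893384779480461 j6 -2.074963017072015 F [ 0.923  0.547 -0.112] T [0.059 0.057 0.009] w 85.3642242096115 g 0.0
shift [ 0.002 -0.003  0.211]
turn z 0.0022925030679176416
key [315.163 240.351]
keytop+ [315.181 275.397]
keytop- [315.01  215.271]
drum [ 93.462 108.088]
```

View pics/w1.png

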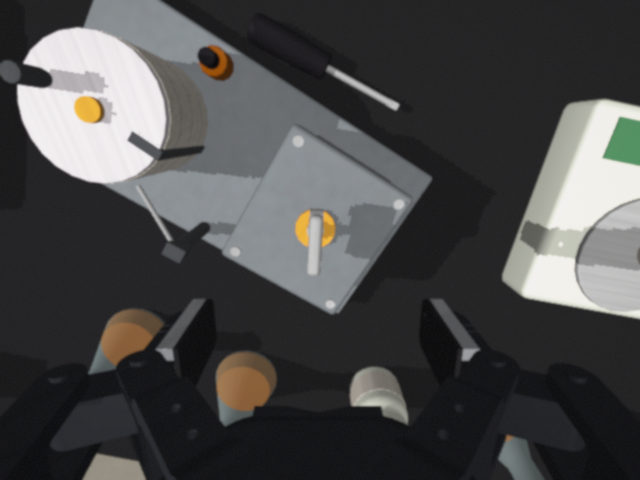

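Key is at (315,245), vertical in the image and matching the prediction. The clip's top edge is at (158,153), the pen tip near (138,187). Descending.

Emit:
step_arm(
  deltas=[
    [[0,0,0],[0.002,-0.003,0.1],1],
    [[0,0,0],[0.002,-0.003,0.17],1],
    [[0,0,0],[0.002,-0.003,0.211],1],
    [[0,0,0],[0.002,-0.003,0.211],0.05],
    [[0,0,0],[0.002,-0.003,0.211],0.05],
    [[0,0,0],[0.002,-0.003,0.211],0.05],
    [[0,0,0],[0.002,-0.003,0.211],0.05],
    [[0,0,0],[0.002,-0.003,0.211],0.05],
  ],
  force=50,
)

```text
time: 3.38
position: [549.6, -110.6, 117.1]
eef_rot: [0.001, -0.124, 0.992, -0.001]
force: [0.1, -1.5, 2.9]
gripper_width: 8.1
grasp_force: 52.0
```

```bash
python3 go.py 549 -110.5 115 3.388; python3 - <<'E'
from h import *
c=cam("wrist")
# pen geometry from the earlier pose (picture w1)
s0=dict(position=np.array([549.968,-108.725,220.318]));p=-2.893385
M=np.array([[np.cos(p),np.sin(p),0],[np.sin(p),-np.cos(p),0],[0,0,-1]])
T=np.eye(4);T[:3,:3]=M;T[:3,3]=s0["position"];T=T@c["mount"];w=dict(camera_matrix=c["camera_matrix"],E=T[:3,3],R=T[:3,:3])
for n,uv,z in[("cap",(88,109),131),("tip",(138,187),100),("clip edge",(160,154),128),("clip in",(131,137),128),("knob top",(9,71),154),("postarm",(168,241),100)]:
    P=onz(w,*uv,z);o=P[:2]-[499,-268];print(n,P,np.degrees(np.arctan2(o[1],o[0])),np.hypot(*o))
E
```

```text
t 3.375 p [ 549.615 -110.575  117.059] psi -2.8924953843785075 j6 -2.0789404658483437 F [ 0.09  -1.538  2.864] T [-0.173 -0.144 -0.094] w 8.104940531905383 g 52.01682686805725
shift [0.001 0.    0.004]
turn z 0.003424916082617772
cap [ 500.268 -269.568  131.   ] -51.01947318197827 2.0164486714120717
tip [ 550.177 -248.536  100.   ] 20.823575625797893 54.753182721562865
clip edge [ 517.155 -223.862  128.   ] 67.64180445072638 47.72633109194866
clip in [ 511.028 -243.357  128.   ] 63.984161267503524 27.421358723875922
knob top [ 488.875 -298.619  154.   ] -108.29754443500208 32.24954980601678
postarm [ 587.371 -221.205  100.   ] 27.902326466768287 99.9959252835836
```

Emit:
step_arm(
  deltas=[
    [[0,0,0.2],[0,0,0],0.05],
    [[0,0,0.4],[0,0,0],0.05],
    [[0,0,0.6],[0,0,0],0.05],
    [[0,0,0.8],[0,0,0],0.05],
    [[0,0,1],[0,0,0],0.05],
    [[0,0,1],[0,0,0],0.05],
  ],
)

```text
time: 4.18
position: [549.5, -111.4, 117.0]
eef_rot: [0.001, 0.264, 0.964, -0.001]
force: [0.5, -5.5, 4.2]
gripper_width: 8.3
grasp_force: 52.2
```

```bash
python3 go.py 549 -110.5 117
```

```text
t 4.175 p [ 549.471 -111.41   117.008] psi 2.6062279577913934 j6 -1.2951145088832636 F [ 0.54  -5.457  4.157] T [-1.002 -0.166  0.037] w 8.260328687173843 g 52.20807364641814
shift [0.002 0.001 0.   ]
```

Emit:
step_arm(
  deltas=[
    [[0,0,0.2],[-0.001,-0.002,0],0.05],
    [[0,0,0.4],[-0.001,-0.002,0],0.05],
    [[0,0,0.6],[-0.001,-0.002,0],0.05],
    [[0,0,0.8],[-0.001,-0.002,0],0.05],
    [[0,0,1],[-0.001,-0.002,0],0.05],
    [[0,0,1],[-0.001,-0.002,0],0.05],
  ],
)

```text
time: 4.92
position: [548.8, -112.1, 117.0]
eef_rot: [0.001, 0.613, 0.79, -0.0]
force: [-2.4, -3.1, 6.4]
gripper_width: 8.0
grasp_force: 52.5
```

```bash
python3 go.py 549 -110.5 117
```

```text
t 4.925 p [ 548.755 -112.091  117.028] psi 1.8218164297334345 j6 -0.5124388986764054 F [-2.409 -3.05   6.386] T [-0.731  0.408  0.07 ] w 8.009218280297901 g 52.47957647364274
shift [0.003 0.001 0.   ]
```

Emit:
step_arm(
  deltas=[
    [[0,0,0.2],[0,0,0],0.05],
    [[0,0,0.4],[0,0,0],0.05],
    [[0,0,0.6],[0,0,0],0.05],
    [[0,0,0.8],[0,0,0],0.05],
    [[0,0,1],[0,0,0],0.05],
    [[0,0,1],[0,0,0],0.05],
  ],
)

```text
time: 5.68
position: [547.9, -112.0, 117.0]
eef_rot: [0.0, 0.869, 0.495, -0.001]
force: [-5.6, -3.3, 8.7]
gripper_width: 7.9
grasp_force: 52.8
```

```bash
python3 go.py 549 -110.5 117
```

```text
t 5.675 p [ 547.866 -111.976  117.001] psi 1.0363565110123694 j6 0.2729731726995067 F [-5.613 -3.334  8.676] T [-0.646  1.086  0.095] w 7.889892398414833 g 52.756572900798346
shift [ 0.004  0.    -0.   ]
```

Emit:
step_arm(
  deltas=[
    [[0,0,0.2],[-0.002,-0.001,0],0.05],
    [[0,0,0.4],[-0.002,-0.001,0],0.05],
    [[0,0,0.6],[-0.002,-0.001,0],0.05],
    [[0,0,0.8],[-0.002,-0.001,0],0.05],
    [[0,0,1],[-0.002,-0.001,0],0.05],
    [[0,0,1],[-0.002,-0.001,0],0.05],
  ],
)

```text
time: 6.42
position: [547.2, -111.3, 117.0]
eef_rot: [-0.001, 0.992, 0.126, -0.0]
force: [-5.4, 0.5, 9.8]
gripper_width: 8.1
grasp_force: 52.8
```

```bash
python3 go.py 549 -110.5 117; python3 - <<'E'
from h import *
c=cam("scene");cv2.imwrite("pics/s2.png",cv2.resize(c["pixels"][120:300,180:400],None,fx=3,fy=3)[:,:,::-1])
E
```

```text
t 6.425 p [ 547.223 -111.277  116.991] psi 0.25203711038678445 j6 1.056865008952711 F [-5.41   0.507  9.762] T [0.137 0.866 0.101] w 8.068404166798919 g 52.76425123214722
shift [ 0.004 -0.001 -0.   ]
```

View pics/s2.png

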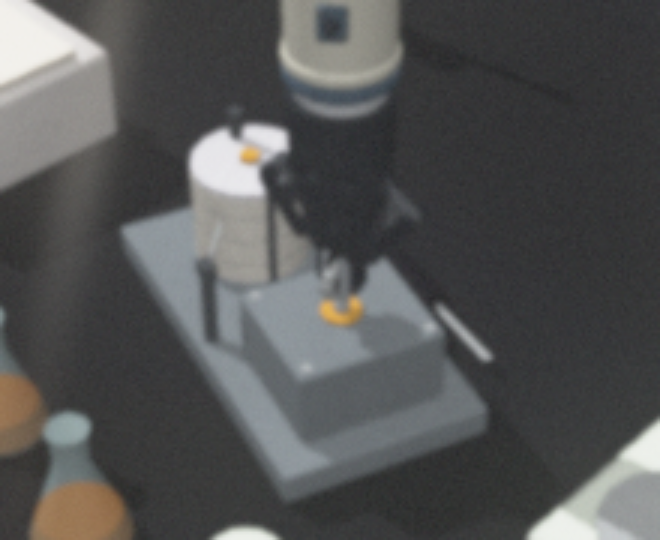

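The gripper still holds the key squarely, half a turn in. One more eighth, then a regrip.

Emit:
step_arm(
  deltas=[
    [[0,0,0.2],[0,0,0],0.05],
    [[0,0,0.4],[0,0,0],0.05],
    [[0,0,0.6],[0,0,0],0.05],
    [[0,0,0.8],[0,0,0],0.05],
    [[0,0,1],[0,0,0],0.05],
    [[0,0,1],[0,0,0],0.05],
  ],
)

```text
time: 7.22
position: [547.3, -110.4, 117.0]
eef_rot: [-0.001, 0.965, -0.263, -0.001]
force: [-4.5, 3.2, 7.9]
gripper_width: 8.0
grasp_force: 52.8
```

```bash
python3 go.py 548.4 -111 117
```

```text
t 7.225 p [ 547.347 -110.363  116.968] psi -0.5326713238330211 j6 1.8422884532497295 F [-4.542  3.197  7.909] T [0.634 0.802 0.051] w 8.036221717366917 g 52.78889358043671
shift [ 0.002  0.    -0.   ]
```

Emit:
step_arm(
  deltas=[
    [[0,0,0],[0,0,0],1],
    [[0,0,0],[0,0,0],1],
    [[0,0,0],[0,0,0],1],
    [[0,0,0],[0,0,0],1],
    [[0,0,0],[0,0,0],1],
  ],
)

```text
time: 7.85
position: [547.8, -111.9, 115.6]
eef_rot: [-0.0, 0.964, -0.265, -0.0]
force: [-0.9, -0.8, -0.4]
gripper_width: 85.4
grasp_force: 0.0
```

```bash
python3 go.py 548.4 -111 117
```

```text
t 7.85 p [ 547.837 -111.875  115.646] psi -0.5357647038944691 j6 1.8442625749444852 F [-0.86  -0.842 -0.352] T [-0.043 -0.012 -0.049] w 85.35034977595961 g 0.0
shift [ 0.    -0.002 -0.003]
```

Emit:
step_arm(
  deltas=[
    [[0,0,-0.23],[0,-0.002,-0.003],1],
    [[0,0,-0.46],[0,-0.002,-0.003],1],
    [[0,0,-0.69],[0,-0.002,-0.003],1],
    [[0,0,-0.92],[0,-0.002,-0.003],1],
    [[0,0,-1],[0,-0.002,-0.003],1],
  ],
)

```text
time: 8.48
position: [548.4, -111.0, 117.3]
eef_rot: [-0.0, 0.992, 0.126, -0.0]
force: [-0.2, -0.4, 0.8]
gripper_width: 85.8
grasp_force: 0.0
```

Emit:
step_arm(
  deltas=[
    [[0,0,-0.23],[0,0,0],1],
    [[0,0,-0.46],[0,0,0],1],
    [[0,0,-0.69],[0,0,0],1],
    [[0,0,-0.92],[0,0,0],1],
    [[0,0,-1],[0,0,0],1],
  ],
)

```text
time: 9.1
position: [548.4, -111.0, 117.3]
eef_rot: [0.0, 0.868, 0.496, 0.0]
force: [-0.7, 0.8, 0.3]
gripper_width: 85.2
grasp_force: 0.0
```

Emit:
step_arm(
  deltas=[
    [[0,0,-0.23],[0,0,0],1],
    [[0,0,-0.46],[0,0,0],1],
    [[0,0,-0.69],[0,0,0],1],
    [[0,0,-0.92],[0,0,0],1],
    [[0,0,-1],[0,0,0],1],
  ],
)

```text
time: 9.72
position: [548.4, -111.0, 117.3]
eef_rot: [0.0, 0.612, 0.791, 0.0]
force: [0.4, -0.6, 1.4]
gripper_width: 85.4
grasp_force: 0.0
```

Emit:
step_arm(
  deltas=[
    [[0,0,-0.23],[0,0,0],1],
    [[0,0,-0.46],[0,0,0],1],
    [[0,0,-0.69],[0,0,0],1],
    [[0,0,-0.92],[0,0,0],1],
    [[0,0,-1],[0,0,0],1],
    [[0,0,-1],[0,0,0],1],
  ],
)

```text
time: 10.48
position: [548.4, -111.0, 117.3]
eef_rot: [-0.0, 0.265, 0.964, 0.0]
force: [0.6, 0.7, -0.8]
gripper_width: 85.3
grasp_force: 0.0
```

```bash
python3 go.py 548.4 -111 117 2.608
```

```text
t 10.475 p [ 548.392 -110.98   117.27 ] psi 2.6051144587572788 j6 -1.2948070672872767 F [ 0.578  0.678 -0.841] T [0.019 0.064 0.077] w 85.34899284336888 g 0.0
shift [-0.    -0.     0.001]
turn z -0.0036739852181970475
```

Emit:
step_arm(
  deltas=[
    [[0,0,0],[0,0,0],0.05],
    [[0,0,0],[0,0,0],0.05],
    [[0,0,0],[0,0,0],0.05],
    [[0,0,0],[0,0,0],0.05],
    [[0,0,0],[0,0,0],0.05],
    [[0,0,0],[0,0,0],0.05],
  ],
)

```text
time: 11.22
position: [548.5, -111.0, 117.4]
eef_rot: [0.0, 0.265, 0.964, 0.0]
force: [0.6, -0.5, 0.6]
gripper_width: 8.2
grasp_force: 52.2
```

```bash
cat > tq.py <<'E'
from h import *
L=[];F=[]
for i in range(4):
    s=env.read_state();L.append(s["wrist_torque"]);F.append(s["force"]);env.read_camera("side")
M=rot(s["eef_rot"]);print("t",s["time"],"T",np.mean(L,0),"sd",np.std(L,0)[2],"F",np.mean(F,0),"p",s["position"],"psi",np.arctan2(M[1,0],M[0,0]),"j6",s["joint_pos"][5],"w",s["gripper_width"])
E
python3 tq.py
```

```text
t 11.375 T [-0.005 -0.038  0.085] sd 0.009465448664717954 F [ 0.366 -0.033  0.785] p [ 548.473 -110.98   117.381] psi 2.605722699588667 j6 -1.2953741216588426 w 7.998729774694431
```

Emit:
step_arm(
  deltas=[
    [[0,0,0.2],[0,0,0],0.05],
    [[0,0,0.4],[0,0,0],0.05],
    [[0,0,0.6],[0,0,0],0.05],
    [[0,0,0.8],[0,0,0],0.05],
    [[0,0,1],[0,0,0],0.05],
    [[0,0,1],[0,0,0],0.05],
  ],
)

```text
time: 12.18
position: [548.4, -111.0, 117.4]
eef_rot: [0.0, 0.613, 0.79, -0.0]
force: [0.2, 0.6, 0.1]
gripper_width: 8.4
grasp_force: 52.3
```

```bash
python3 tq.py
```

```text
t 12.325 T [-0.058  0.016  0.101] sd 0.022599107821795028 F [-0.04  -0.32   0.745] p [ 548.385 -111.058  117.373] psi 1.8229425301499138 j6 -0.5126947758414009 w 8.282883984463409
```

Emit:
step_arm(
  deltas=[
    [[0,0,0.12],[0,0,0],0.05],
    [[0,0,0.25],[0,0,0],0.05],
    [[0,0,0.25],[0,0,0],0.05],
  ],
)

```text
time: 12.75
position: [548.4, -111.0, 117.4]
eef_rot: [0.0, 0.687, 0.726, -0.0]
force: [-0.1, -0.4, 0.8]
gripper_width: 8.2
grasp_force: 52.4
```

```bash
python3 tq.py
```

```text
t 12.9 T [-0.078  0.115  0.105] sd 0.032869868845654515 F [-0.319 -0.608  1.575] p [ 548.377 -111.027  117.343] psi 1.626199138972534 j6 -0.31592522428512365 w 8.102337702650432
```

Emit:
step_arm(
  deltas=[
    [[0,0,0.12],[0,0,0],0.05],
    [[0,0,0.25],[0,0,0],0.05],
    [[0,0,0.25],[0,0,0],0.05],
  ],
)

```text
time: 13.32
position: [548.4, -111.0, 117.4]
eef_rot: [0.0, 0.755, 0.655, -0.0]
force: [-0.5, -0.8, 1.7]
gripper_width: 7.9
grasp_force: 52.5
```

```bash
python3 tq.py
```

```text
t 13.475 T [-0.096  0.164  0.115] sd 0.024784293246719852 F [-1.    -1.013  1.339] p [ 548.373 -111.045  117.387] psi 1.429696701691528 j6 -0.11945541282949303 w 8.316315608374884
```

Emit:
step_arm(
  deltas=[
    [[0,0,0.12],[0,0,0],0.05],
    [[0,0,0.25],[0,0,0],0.05],
    [[0,0,0.25],[0,0,0],0.05],
  ],
)

```text
time: 13.9
position: [548.4, -111.0, 117.3]
eef_rot: [0.0, 0.816, 0.578, -0.0]
force: [-1.0, -0.6, 2.4]
gripper_width: 8.3
grasp_force: 52.6
```

```bash
python3 tq.py
```

```text
t 14.05 T [-0.135  0.203  0.12 ] sd 0.018488857690392713 F [-1.079 -0.647  2.693] p [ 548.357 -111.003  117.337] psi 1.2334042733494306 j6 0.07689663527045322 w 7.966629529844113
```

Emit:
step_arm(
  deltas=[
    [[0,0,0.12],[0,0,0],0.05],
    [[0,0,0.25],[0,0,0],0.05],
    [[0,0,0.25],[0,0,0],0.05],
  ],
)

```text
time: 14.48
position: [548.4, -111.0, 117.4]
eef_rot: [0.0, 0.869, 0.495, -0.0]
force: [-1.1, -1.3, 1.8]
gripper_width: 7.8
grasp_force: 52.6
```

```bash
python3 tq.py
```

```text
t 14.625 T [-0.136  0.285  0.147] sd 0.009557364138490045 F [-1.42  -0.442  2.673] p [ 548.348 -111.046  117.354] psi 1.0369752207678995 j6 0.273253170612283 w 8.047186134898654
```

Emit:
step_arm(
  deltas=[
    [[0,0,0.12],[0,0,0],0.05],
    [[0,0,0.25],[0,0,0],0.05],
    [[0,0,0.25],[0,0,0],0.05],
  ],
)

```text
time: 15.05
position: [548.4, -111.0, 117.4]
eef_rot: [0.0, 0.913, 0.408, -0.0]
force: [-3.2, -0.3, 3.2]
gripper_width: 8.1
grasp_force: 52.7
```

```bash
python3 tq.py
```

```text
t 15.2 T [-0.115  0.398  0.095] sd 0.022180169307892014 F [-2.41  -0.51   3.506] p [ 548.345 -110.978  117.332] psi 0.8407353388646703 j6 0.4695774862683767 w 7.97094655506733
```

Emit:
step_arm(
  deltas=[
    [[0,0,0.12],[0,0,0],0.05],
    [[0,0,0.25],[0,0,0],0.05],
    [[0,0,0.25],[0,0,0],0.05],
  ],
)

```text
time: 15.62
position: [548.3, -111.0, 117.3]
eef_rot: [-0.0, 0.949, 0.316, -0.0]
force: [-2.9, -0.1, 3.6]
gripper_width: 7.9
grasp_force: 52.8
```

```bash
python3 tq.py
```

```text
t 15.775 T [-0.099  0.484  0.114] sd 0.007951885791099412 F [-2.778 -0.454  4.059] p [ 548.346 -110.972  117.331] psi 0.6443856015607159 j6 0.6659398466834849 w 8.096212448993207
```

Emit:
step_arm(
  deltas=[
    [[0,0,0.12],[0,0,0],0.05],
    [[0,0,0.25],[0,0,0],0.05],
    [[0,0,0.25],[0,0,0],0.05],
  ],
)

```text
time: 16.2
position: [548.4, -111.0, 117.3]
eef_rot: [-0.0, 0.975, 0.222, -0.0]
force: [-2.1, -0.2, 4.1]
gripper_width: 8.5
grasp_force: 52.8
```

```bash
python3 tq.py
```

```text
t 16.35 T [-0.093  0.551  0.121] sd 0.023413711297124405 F [-3.037 -0.315  4.289] p [ 548.341 -110.99   117.327] psi 0.44797469173726523 j6 0.8622874945722042 w 8.190949986448466
```

Emit:
step_arm(
  deltas=[
    [[0,0,0.12],[0,0,0],0.05],
    [[0,0,0.25],[0,0,0],0.05],
    [[0,0,0.25],[0,0,0],0.05],
  ],
)

```text
time: 16.77
position: [548.4, -110.9, 117.3]
eef_rot: [-0.0, 0.992, 0.125, -0.0]
force: [-3.1, -1.0, 4.4]
gripper_width: 8.1
grasp_force: 52.9
```

```bash
python3 tq.py
```

```text
t 16.925 T [-0.079  0.607  0.122] sd 0.019210428168739142 F [-3.388 -0.607  4.635] p [ 548.343 -110.97   117.333] psi 0.2516236880738331 j6 1.0586816025880927 w 8.178545657548604
```

Emit:
step_arm(
  deltas=[
    [[0,0,0.12],[0,0,0],0.05],
    [[0,0,0.25],[0,0,0],0.05],
    [[0,0,0.25],[0,0,0],0.05],
  ],
)

```text
time: 17.35
position: [548.3, -110.9, 117.3]
eef_rot: [-0.0, 1.0, 0.028, -0.0]
force: [-3.5, -0.5, 5.5]
gripper_width: 8.1
grasp_force: 53.2
```

```bash
python3 tq.py
```

```text
t 17.5 T [-0.038  0.683  0.25 ] sd 0.026158015264159232 F [-3.906 -0.261  5.143] p [ 548.353 -110.935  117.321] psi 0.055982597827394336 j6 1.2543793301599018 w 7.940485557482478
```

Torque jumped to 0.25, so the stop seems reached. A tiny extra turn will confirm it.

Emit:
step_arm(
  deltas=[
    [[0,0,0.08],[0,0,0],0.05],
    [[0,0,0.08],[0,0,0],0.05],
  ],
)

```text
time: 17.8
position: [548.4, -110.9, 117.3]
eef_rot: [-0.0, 1.0, -0.004, -0.0]
force: [-3.7, 0.3, 4.7]
gripper_width: 8.4
grasp_force: 53.4
```

```bash
python3 tq.py
```

```text
t 17.95 T [-0.043  0.721  0.298] sd 0.026143496511457986 F [-3.832  0.198  4.588] p [ 548.342 -110.957  117.33 ] psi -0.006820324216078651 j6 1.3171434619766473 w 8.263517385738478
```

Emit:
step_arm(
  deltas=[
    [[0,0,-0.1],[0,0,0],0.05],
    [[0,0,-0.2],[0,0,0],0.05],
    [[0,0,-0.2],[0,0,0],1],
    [[0,0,-0.2],[0,0,0],1],
    [[0,0,-0.2],[0,0,0],1],
    [[0,0,-0.2],[0,0,0],1],
    [[0,0,-0.2],[0,0,-0.1],1],
    [[0,0,-0.2],[0,0,-0.2],1],
  ],
)

```text
time: 19.0
position: [548.0, -110.9, 217.7]
eef_rot: [-0.0, 0.997, 0.074, -0.001]
force: [1.3, -0.4, 0.6]
gripper_width: 85.7
grasp_force: 0.0
```

Emit:
step_arm(
  deltas=[
    [[0,0,0.2],[-0.1,0.32,-0.02],1],
    [[0,0,0.2],[-0.1,0.32,-0.02],1],
    [[0,0,0.2],[-0.1,0.32,-0.02],1],
    [[0,0,0.2],[-0.1,0.32,-0.02],1],
    [[0,0,0.2],[-0.1,0.32,-0.02],1],
  ],
)

```text
time: 19.62
position: [522.5, -276.2, 227.1]
eef_rot: [-0.0, 1.0, -0.005, -0.0]
force: [0.1, 0.8, 0.2]
gripper_width: 85.2
grasp_force: 0.0
```

```bash
python3 go.py 489.5 -296 200 0; python3 - <<'E'
from h import *
c=cam("wrist");np.savez("w2.npz",E=c["E"],R=c["R"],K=c["camera_matrix"])
for n,p in [("knobtop",(489.5,-297,154)),("axis",(499.5,-268.5,128)),("key",(548.4,-111,143))]: print(n,proj(c,p))
cv2.imwrite("pics/w2.png",c["pixels"][:,:,::-1])
E
```

```text
t 19.625 p [ 522.512 -276.211  227.109] psi -0.009920644076490676 j6 1.0366902594671992 F [0.073 0.802 0.179] T [-0.016  0.006 -0.02 ] w 85.20618053830266 g 0.0
shift [-0.066  0.04   0.054]
turn z -0.012631356347430372
knobtop [348.106 296.259]
axis [307.249 268.728]
key [ 69.069 210.638]
```

View pics/w2.png

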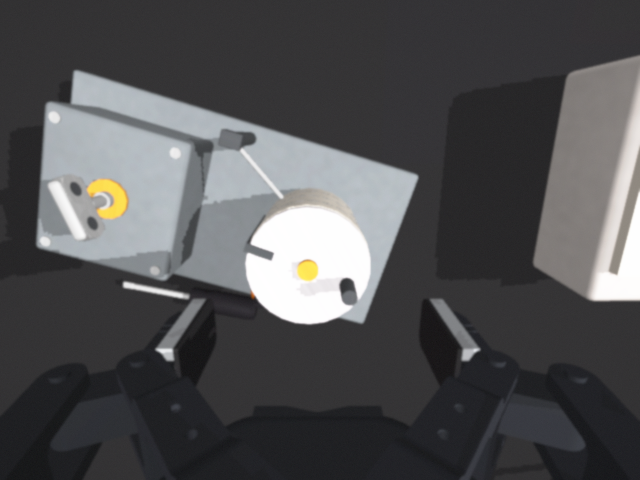

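The drum's cap is at (308,270), knob top near (349,297), clip from (248,247) to (272,257), pen tip near (283,197). The key is freed.

```bash
python3 - <<'E'
from h import *
w=np.load("w2.npz");c=dict(E=w["E"],R=w["R"],camera_matrix=w["K"])
im=cv2.imread("pics/w2.png");g=cv2.cvtColor(im,cv2.COLOR_BGR2GRAY)
m=((g>205)).astype(np.uint8);m[:,:235]=0;m[:,385:]=0;m[:185]=0;m[335:]=0
m=cv2.morphologyEx(m,cv2.MORPH_OPEN,np.ones((3,3)))
k=max(cv2.findContours(m,0,1)[0],key=cv2.contourArea);h=cv2.convexHull(k)[:,0]
P=np.array([onz(c,*p,128)[:2] for p in h])
A=np.c_[2*P,np.ones(len(P))];s=np.linalg.lstsq(A,(P**2).sum(1),rcond=None)[0];r=np.sqrt(s[2]+s[0]**2+s[1]**2);print("axis",s[:2],"r",r,cv2.boundingRect(k))
hsv=cv2.cvtColor(im,cv2.COLOR_BGR2HSV);o=cv2.inRange(hsv,(12,150,120),(35,255,255));o[:,:290]=0;y,x=np.nonzero(o);print("cap px",x.mean(),y.mean(),onz(c,x.mean(),y.mean(),131))
ax=s[:2]
for n,uv,z in[("tip",(283,197),100),("clip edge",(248,247),128),("clip in",(272,257),128),("knob top",(349,297),154),("arm out",(243,150),100)]:
    Q=onz(c,*uv,z);d=Q[:2]-ax;print(n,Q,np.degrees(np.arctan2(d[1],d[0])),np.hypot(*d))
cv2.imwrite("pics/w2z.png",cv2.resize(im[120:330,210:390],None,fx=2.8,fy=2.8,interpolation=cv2.INTER_CUBIC))
E
```

```text
axis [ 500.915 -269.329] r 47.0877387354706 (246, 204, 125, 120)
cap px 307.34982332155477 269.7314487632509 [ 499.906 -268.671  131.   ]
tip [ 548.671 -249.559  100.   ] 22.48893146447827 51.6863643982193
clip edge [ 516.939 -225.415  128.   ] 69.95282485011062 46.74660725767478
clip in [ 509.015 -242.629  128.   ] 73.1238925997365 27.90197115302912
knob top [ 488.938 -297.619  154.   ] -112.94562011752222 30.720675954269108
arm out [ 584.627 -220.788  100.   ] 30.107994185138622 96.76765587707244
```

View pics/w2z.png

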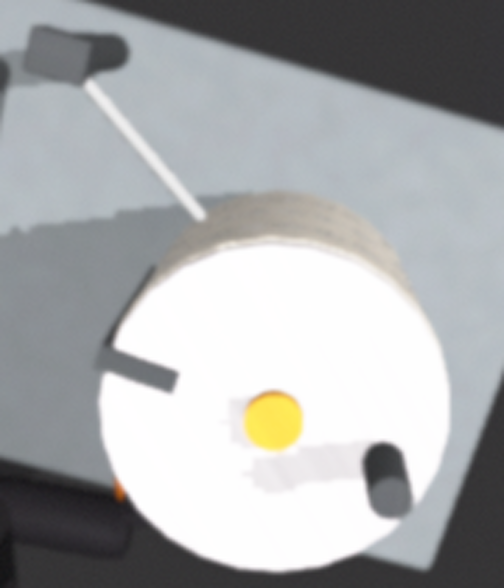

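```bash
python3 go.py 489.3 -298 133 0
```

```text
t 19.675 p [ 522.683 -275.695  227.174] psi -0.008877003590129422 j6 1.03657051167235 F [0.161 0.348 0.009] T [-0.005  0.066 -0.016] w 85.75235852210689 g 0.0
shift [-0.066  0.045  0.188]
turn z -0.011302552009708955
```

Emit:
step_arm(
  deltas=[
    [[0,0,-0.011],[-0.066,0.045,0.06],1],
    [[0,0,-0.011],[-0.066,0.045,0.12],0.6],
    [[0,0,-0.011],[-0.066,0.045,0.188],0.5],
    [[0,0,-0.011],[-0.066,0.045,0.188],0.5],
    [[0,0,-0.011],[-0.066,0.045,0.188],0.5],
  ],
  force=25,
)

```text
time: 20.3
position: [490.0, -298.2, 134.9]
eef_rot: [0.0, 1.0, 0.0, 0.001]
force: [-0.6, 0.5, 0.1]
gripper_width: 42.8
grasp_force: 0.0
```

```bash
python3 go.py 489.3 -298 133 0
```

```text
t 20.3 p [ 490.008 -298.223  134.927] psi 0.0003048900358360398 j6 0.9644118076575352 F [-0.558  0.485  0.109] T [ 0.019 -0.058 -0.057] w 42.819059883476534 g 0.0
shift [-0.001 -0.     0.004]
turn z 0.00038819805042211985
```

Emit:
step_arm(
  deltas=[
    [[0,0,0],[0,0,0],0.05],
    [[0,0,0],[0,0,0],0.05],
    [[0,0,0],[0,0,0],0.05],
    [[0,0,0],[0,0,0],0.05],
  ],
)

```text
time: 20.8
position: [490.4, -298.1, 135.2]
eef_rot: [-0.0, 1.0, -0.0, 0.002]
force: [1.0, 4.7, 6.1]
gripper_width: 11.2
grasp_force: 24.8
```

```bash
python3 go.py 489.3 -298 133 0; python3 - <<'E'
from h import *
c=cam("wrist");cv2.imwrite("pics/w3.png",c["pixels"][120:400,180:460,::-1])
# circle from knob angle -110.7deg clockwise, 15deg rows, shifts in tool units (x=+X, y=-Y)
a0=np.radians(-110.7)
for j in range(4):
    b=a0-np.radians(120*j); print(np.round([[31*(np.cos(b-t)-np.cos(b))/500,-31*(np.sin(b-t)-np.sin(b))/500] for t in np.radians(np.arange(15,121,15))],4).tolist())
E
```

```text
t 20.8 p [ 490.364 -298.134  135.22 ] psi -4.789367681473966e-06 j6 0.9642118969585933 F [0.999 4.71  6.133] T [ 0.88  -0.283 -0.059] w 11.1863085847414 g 24.812935574445873
shift [-0.002 -0.     0.004]
turn z -6.098012326434823e-06
[[-0.0143, -0.0076], [-0.0261, -0.0187], [-0.0346, -0.0325], [-0.0393, -0.048], [-0.0398, -0.0642], [-0.0361, -0.0799], [-0.0284, -0.0942], [-0.0174, -0.106]]
[[0.0138, -0.0085], [0.0293, -0.0132], [0.0454, -0.0137], [0.0612, -0.01], [0.0754, -0.0024], [0.0872, 0.0087], [0.0958, 0.0225], [0.1005, 0.038]]
[[0.0005, 0.0162], [-0.0032, 0.0319], [-0.0108, 0.0462], [-0.0219, 0.058], [-0.0357, 0.0665], [-0.0512, 0.0712], [-0.0673, 0.0717], [-0.0831, 0.068]]
[[-0.0143, -0.0076], [-0.0261, -0.0187], [-0.0346, -0.0325], [-0.0393, -0.048], [-0.0398, -0.0642], [-0.0361, -0.0799], [-0.0284, -0.0942], [-0.0174, -0.106]]
```

View pics/w3.png

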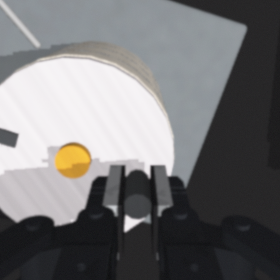

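The knob sits centred between the pads. Now turning it.

Emit:
step_arm(
  deltas=[
    [[0,0,0],[-0.0143,-0.0076,0],0.05],
    [[0,0,0],[-0.0261,-0.0187,0],0.05],
    [[0,0,0],[-0.0346,-0.0325,0],0.05],
    [[0,0,0],[-0.0393,-0.048,0],0.05],
    [[0,0,0],[-0.0398,-0.0642,0],0.05],
    [[0,0,0],[-0.0361,-0.0799,0],0.05],
    [[0,0,0],[-0.0284,-0.0942,0],0.05],
    [[0,0,0],[-0.0174,-0.106,0],0.05],
  ],
)

```text
time: 21.85
position: [479.8, -245.7, 135.2]
eef_rot: [0.0, 1.0, -0.001, -0.0]
force: [-4.2, 3.1, 8.4]
gripper_width: 10.7
grasp_force: 25.1
```

```bash
python3 tq.py
```

```text
t 22.0 T [0.782 0.619 0.006] sd 0.02310888698643466 F [-3.611  5.048  8.973] p [ 480.532 -245.076  135.179] psi -0.0004049232617168324 j6 1.0362229127991103 w 11.032090500332716
```

Emit:
step_arm(
  deltas=[
    [[0,0,0],[0.0138,-0.0085,0],0.05],
    [[0,0,0],[0.0293,-0.0132,0],0.05],
    [[0,0,0],[0.0454,-0.0137,0],0.05],
    [[0,0,0],[0.0612,-0.01,0],0.05],
    [[0,0,0],[0.0754,-0.0024,0],0.05],
    [[0,0,0],[0.0872,0.0087,0],0.05],
    [[0,0,0],[0.0958,0.0225,0],0.05],
    [[0,0,0],[0.1005,0.038,0],0.05],
  ],
)

```text
time: 23.05
position: [531.4, -265.5, 135.2]
eef_rot: [0.001, 1.0, -0.001, 0.001]
force: [-2.9, 0.2, 6.7]
gripper_width: 11.0
grasp_force: 25.0
```

```bash
python3 tq.py
```

```text
t 23.2 T [-0.02   0.07  -0.012] sd 0.030371808153036625 F [-0.656 -0.689  5.918] p [ 531.373 -266.216  135.223] psi -0.0019766835477877257 j6 1.0517265971737892 w 10.572150975041813
```

Emit:
step_arm(
  deltas=[
    [[0,0,0],[0.0005,0.0162,0],0.05],
    [[0,0,0],[-0.0032,0.0319,0],0.05],
    [[0,0,0],[-0.0108,0.0462,0],0.05],
    [[0,0,0],[-0.0219,0.058,0],0.05],
    [[0,0,0],[-0.0357,0.0665,0],0.05],
    [[0,0,0],[-0.0512,0.0712,0],0.05],
    [[0,0,0],[-0.0673,0.0717,0],0.05],
    [[0,0,0],[-0.0831,0.068,0],0.05],
  ],
)

```text
time: 24.25
position: [490.1, -298.1, 135.2]
eef_rot: [-0.0, 1.0, -0.0, 0.002]
force: [3.6, 6.2, 7.0]
gripper_width: 10.9
grasp_force: 25.0
```

```bash
python3 tq.py
```

```text
t 24.4 T [ 0.994 -0.249 -0.018] sd 0.014046359487729436 F [1.948 5.842 6.65 ] p [ 489.85  -297.939  135.229] psi -0.00023160269936967412 j6 0.9642133865196857 w 10.955629585850835
```

Emit:
step_arm(
  deltas=[
    [[0,0,0],[-0.0143,-0.0076,0],0.05],
    [[0,0,0],[-0.0261,-0.0187,0],0.05],
    [[0,0,0],[-0.0346,-0.0325,0],0.05],
    [[0,0,0],[-0.0346,-0.0325,0],0.05],
    [[0,0,0],[-0.0346,-0.0325,0],0.05],
  ],
)

```text
time: 25.08
position: [472.8, -282.8, 135.2]
eef_rot: [0.001, 1.0, -0.0, 0.002]
force: [1.1, 2.0, 6.5]
gripper_width: 10.7
grasp_force: 25.1
```

```bash
python3 tq.py; python3 - <<'E'
from h import *
c=cam("wrist");np.savez("w4.npz",E=c["E"],R=c["R"],K=c["camera_matrix"]);cv2.imwrite("pics/w4f.png",c["pixels"][:,:,::-1])
print(proj(c,(500.3,-269,128)),proj(c,(549,-249.6,100)))
cv2.imwrite("pics/w4.png",cv2.resize(c["pixels"][60:260,190:430],None,fx=3,fy=3,interpolation=cv2.INTER_CUBIC)[:,:,::-1])
E
```

```text
t 25.225 T [ 0.336 -0.314 -0.005] sd 0.028922933161859017 F [1.76  1.978 6.561] p [ 472.84  -282.907  135.197] psi -0.0009129669153902121 j6 0.9706026523914459 w 10.84249245999632
[285.957 240.473] [248.623 128.544]
```

View pics/w4.png

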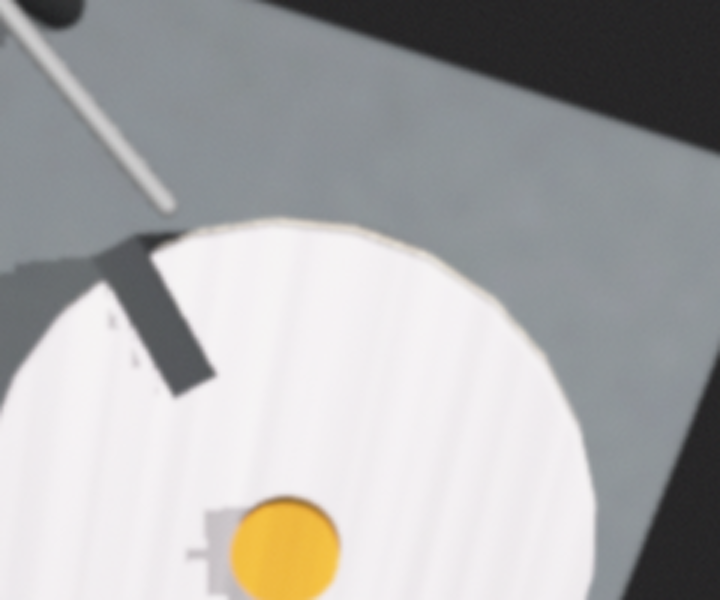

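The clip runs from (122,255) to (195,386) in the crop and the pen tip is at (172,210). The clip is a little short of the pen.

```bash
python3 - <<'E'
from h import *
w=np.load("w4.npz");c=dict(E=w["E"],R=w["R"],camera_matrix=w["K"])
f=lambda u,v,z:onz(c,190+u/3-.33,60+v/3-.33,z)
cap=f(286,552,131);print("cap",cap)
for n,uv,z in[("tip",(172,209),100),("tip shaft",(110,130),100),("clip out",(122,257),128),("clip in",(195,386),128),("outL",(96,262),128),("outR",(145,238),128),("inL",(176,397),128),("inR",(215,375),128)]:
    Q=f(*uv,z)
    for ax in(cap[:2],np.array([500.3,-269])):
        d=Q[:2]-ax;print(n,Q,np.degrees(np.arctan2(d[1],d[0])),np.hypot(*d))
E
```

```text
cap [ 499.732 -268.819  131.   ]
tip [ 548.63  -248.786  100.   ] 22.27826428107434 52.842616506717555
tip [ 548.63  -248.786  100.   ] 22.69672540348498 52.386900931060794
tip shaft [ 560.69  -239.575  100.   ] 25.62871694786835 67.61021842862984
tip shaft [ 560.69  -239.575  100.   ] 25.977271542543203 67.17749069828487
clip out [ 541.912 -246.829  128.   ] 27.53554666905257 47.56793577252871
clip out [ 541.912 -246.829  128.   ] 28.049433148904598 47.14969982755453
clip in [ 523.91  -256.071  128.   ] 27.800567978283475 27.332898647196725
clip in [ 523.91  -256.071  128.   ] 28.70484361995074 26.918079241814798
outL [ 541.238 -243.151  128.   ] 31.732991003134163 48.80187733515341
outL [ 541.238 -243.151  128.   ] 32.268487426726495 48.41593863964997
outR [ 544.458 -250.201  128.   ] 22.600256955956734 48.44613573126275
outR [ 544.458 -250.201  128.   ] 23.060092544672916 47.99272597203913
inL [ 522.317 -253.238  128.   ] 34.60024656327769 27.438304178894608
inL [ 522.317 -253.238  128.   ] 35.59765404124647 27.07747427867464
inR [ 525.493 -259.031  128.   ] 20.80495261130822 27.55796399058258
inR [ 525.493 -259.031  128.   ] 21.588961650539122 27.093701513777813
```

Emit:
step_arm(
  deltas=[
    [[0,0,0],[-0.0012,-0.0027,0],0.05],
    [[0,0,0],[-0.0025,-0.0055,0],0.05],
    [[0,0,0],[-0.0025,-0.0055,0],0.05],
    [[0,0,0],[-0.0025,-0.0055,0],0.05],
  ],
)

```text
time: 25.82
position: [471.7, -280.4, 135.2]
eef_rot: [0.001, 1.0, -0.0, 0.002]
force: [3.0, 1.3, 6.2]
gripper_width: 10.5
grasp_force: 25.0
```

Emit:
step_arm(
  deltas=[
    [[0,0,0],[0,0,0],0.5],
    [[0,0,0],[0,0,0],0.5],
    [[0,0,0],[0,0,0],0.5],
    [[0,0,0],[0,0,0],0.5],
    [[0,0,0],[0,0,-0.06],0.5],
    [[0,0,0],[0,0,-0.12],0.5],
    [[0,0,0],[0,0,-0.18],0.5],
    [[0,0,0],[0,0,-0.18],0.5],
  ],
)

```text
time: 26.82
position: [471.5, -280.3, 226.4]
eef_rot: [0.002, 1.0, -0.001, 0.002]
force: [0.8, 0.5, 0.3]
gripper_width: 42.9
grasp_force: 0.0
```

```bash
python3 tq.py; python3 - <<'E'
from h import *
c=cam("wrist");np.savez("w5.npz",E=c["E"],R=c["R"],K=c["camera_matrix"])
print(proj(c,(500.3,-269,128)),proj(c,(549,-249.6,100)))
u,v=(int(t) for t in proj(c,(515,-262,128)));u0,v0=u-90,v-110;print(u0,v0)
cv2.imwrite("pics/w5.png",cv2.resize(c["pixels"][v0:v0+190,u0:u0+200],None,fx=3,fy=3,interpolation=cv2.INTER_CUBIC)[:,:,::-1])
E
```

```text
t 26.975 T [ 0.01  -0.031  0.004] sd 0.022757721608457213 F [0.267 0.076 0.02 ] p [ 470.395 -279.579  221.836] psi -0.0010471838487561512 j6 0.973439033092912 w 42.602289017423864
[302.101 199.428] [276.099 125.573]
201 67
```

View pics/w5.png

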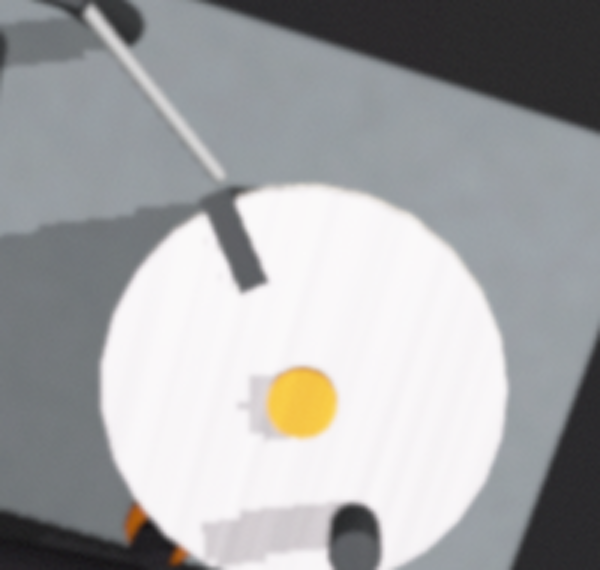

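The clip (from (220,200) to (255,286) in the crop) now lies right at the pen tip (222,178). Checking the angles.

```bash
python3 - <<'E'
from h import *
w=np.load("w5.npz");c=dict(E=w["E"],R=w["R"],camera_matrix=w["K"])
f=lambda u,v,z:onz(c,201+u/3-.33,67+v/3-.33,z)
cap=f(302,402,131);print("cap",cap)
for n,uv,z in[("tip",(222,179),100),("clip out",(219,202),128),("clip in",(254,287),128)]:
    d=f(*uv,z)[:2]-cap[:2];print(n,np.degrees(np.arctan2(d[1],d[0])),np.hypot(*d))
E
```

```text
cap [ 500.01  -268.613  131.   ]
tip 22.489536029381966 52.454327596057645
clip out 22.043415069901776 46.73151479882946
clip in 22.466865117314544 27.31986850652759
```

Aligned within half a degree, and the gripper is clear of everything.

```bash
python3 -c "
from plant import env
print(env.finish_job())"
```

```text
the job is handed in; nothing more can be done
None
```

I wound the key clockwise to its stop without forcing it (about 0.30 N m at most measured), then took the drum clockwise so the clip passed the pen once and now rests at it, within about half a degree by camera; the job is handed in at about 27 s, and no verdict was returned.

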